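Shut two of the three cupboard drawers, leave the damp brush airing

TASK

Push the drawer with the glass jar and the drawer with the small blue bottle gently and fully shut, with the fingertips on the outside of their fronts, so that the jar and bottle stay standing inside. Leave the drawer with the damp scrubbing brush open just as it is, and do not reach into the drawers, touch or lift what is in them, or disturb the other things around.

Things in the scene. Friction and masses are not known exactly. Their poses are not given: they have to be found in the camera images.
- unit: fixed dark grey drawer unit (sizes in mm), 240 deep (x), 430 wide (y), chipboard top's upper face 122 above the table. Origin: centre of underside. x: from drawer fronts to back, y left, z up. Three drawers: left at y +140, middle 0, right -140. Shut, each front's outer face is at x -120, square to x, 8 ahead of the chipboard's edge. All start 105 to 145 open, one thing in each.
- left_front (a point): left drawer, light grey; point: middle of the top edge of its front's outer face, 100 above the table; axes as the unit's. Sizes in mm: front: 134 wide (y), 6 thick, 8 to 100 above the table, outer face flat but for a finger ledge 70 wide sticking out 8, at 23 to 33 above the table. Inside 120 wide, floor 12 above the table; things stand in its exposed front part.
- drawer_left (a joint): opening of the left drawer in m: 0 fully shut (hard stop), grows as it slides out towards the robot along unit -x; at most 0.16. Pushing takes 2 to 5 N; it stays where it is left.
- middle_front (a point): middle drawer, light grey; point: middle of the top edge of its front's outer face, 100 above the table; axes as the unit's. Sizes in mm: front: 134 wide (y), 6 thick, 8 to 100 above the table, outer face flat but for a finger ledge 70 wide sticking out 8, at 23 to 33 above the table. Inside 120 wide, floor 12 above the table; things stand in its exposed front part.
- drawer_middle (a joint): opening of the middle drawer in m: 0 fully shut (hard stop), grows as it slides out towards the robot along unit -x; at most 0.16. Pushing takes 2 to 5 N; it stays where it is left.
- right_front (a point): right drawer, light grey; point: middle of the top edge of its front's outer face, 100 above the table; axes as the unit's. Sizes in mm: front: 134 wide (y), 6 thick, 8 to 100 above the table, outer face flat but for a finger ledge 70 wide sticking out 8, at 23 to 33 above the table. Inside 120 wide, floor 12 above the table; things stand in its exposed front part.
- drawer_right (a joint): opening of the right drawer in m: 0 fully shut (hard stop), grows as it slides out towards the robot along unit -x; at most 0.16. Pushing takes 2 to 5 N; it stays where it is left.
- jar: small clear glass jar with white lid, diameter 52, height 55, standing loose in one of the drawers; origin: centre of its underside
- bottle: small blue plastic bottle with red twist cap, diameter 46, height 80, standing loose in one of the drawers; origin: centre of its underside
- brush: damp wooden-backed scrubbing brush, 42 x 84 (y) x 36 high, lying bristles down in one of the drawers; origin: centre of its underside
- dustpan: yellow dustpan, pan 200 (x) x 210 (y) x 50 high, handle to 233 mm along its -x; on the table to the right of the unit; origin: centre of the pan's underside
- holder: grey-blue hard silicone toilet brush holder with a white brush handle, diameter 110, height 252 overall, on the table to the left of the unit; origin: centre of its underside
- cleaner: green bottle with white cap, diameter 72, height 180, on the middle of the unit's top; origin: centre of its underside
- tin: steel tin, diameter 70, height 60, on the middle of the unit's top; origin: centre of its underside
Not all that is in view belongs to the job. Of the things shaped like the brush, the wooden one is meant.

How it is judged:
By the outcome, as a careful person would: the job done as asked, in the order asked, and still so for the second after the job is handed in, with the robot touching nothing.
It also fails if it takes over 51 s, if anything falls off the work surface, if the arm or the gripper's body presses on something with over 40 N, if the wrist force passes 120 N, or if a joint passes its speed limit or range.

ROBOT

A 6-joint arm with a two-finger parallel gripper is mounted at the origin on the work surface. World frame = base frame: x ahead of the robot, y to its left, z up, the work surface at z = 0. Lengths are in mm, angles in rad, forces in N, time in s.
With the tool pointing down it reaches from about 350 to 975 mm from the base axis. Payload 7.1 kg.
Tool frame: the origin (TCP) lies at the very end of the fingers, on their centre line; the grasp point (between the pads) lies 19 mm behind it; z points along the fingers, y is the line along which they close (so a half turn about z gives the same grasp; the last joint's range is limited). The gripper opens to 88 mm and grips with 3 to 60 N. Pads are 20 mm wide; open, the fingers measure 115 mm over their backs; the gripper's body (75 mm by 178 mm) begins 61 mm behind the grasp point.
Start: joints at [1.103, 0.423, 1.63, -0, 1.089, -0.019], TCP at [271.145, 563.103, 222.675] pointing down, gripper open.
Joint ranges: [-3, 3], [-0.9, 2.11], [0.09, 2.58], [-1.31, 4.45], [0.11, 2.69], [-2.54, 2.54]. Speed limits (rad/s): [2.39, 2.39, 3.01, 3.14, 3.14, 3.14].

INTERFACE

Orientations are given as a rotation vector (axis times angle).
In Python, from workcell import ctrl, optics gives the robot as it stands.
- The arm moves only by the shell command python3 -m jog 'ROWS'. ROWS is JSON, a list of rows, each a list of 7 numbers: the shift along the tool's x, y, z in units of 40 mm (1.0 is 40 mm), then the turn, a rotation vector about the tool's x, y, z in units of 6 degrees (1.0 is 6 degrees), then the opening, from 0 (shut) to 1 (fully open). A call has 1 to 20 rows; each row shifts and turns the commanded pose from where the row before left it, along the tool's axes as they then stand; what a row does not reach is not made up. A row lasts 1/10 s, in which the tool goes at most 50 mm and 8.59 degrees, less where a joint would pass 70% of its speed; a pose out of reach is approached as far as the arm can. A call is refused whole if a number of a shift passes 1 or a number of a turn 1, either way. A call with a gripper value outside its range is refused whole. The fingers move at their own pace and stop on an object; the grip force is fixed at half the most. Time passes only in rows, so rows that do not move let the fingers close. It gives the time, the measured TCP pose, the force, the opening and the grip force at its end, in the units of the state.
- ctrl.get_obs(): the state, without advancing time (a new reading comes with each control period).
- optics.get_image(name): name is "scene" or "side" or "wrist"; returns the picture (480x640x3 uint8, red, green, blue); there is no depth.
- optics.camera_model(name): a dict with "fov_y" (degrees; the focal length in pixels is half the picture's height over the tangent of half this angle, whatever the lens; pixels are square), "cx", "cy" (the principal point, pixels), "view" (4x4, takes a point from world to camera coordinates); the wrist camera has in their place "hand_eye" (4x4, takes a point from camera to tool coordinates, whose origin is the TCP and whose axes are the flange's). Camera axes: x right, y up, looking along -z (the intrinsics and any distortion apply to the point x, -y, -z); pixel columns grow to the right and rows downward; lengths in mm; the calibration is good to about 2 mm. A picture is of the moment at which its call begins: read the wrist's pose just before it. camera_model takes no time and is no camera call.
- ctrl.close_job(): hands the job in; it is judged then, once.
Trained networks look in the newest picture that a camera, given by its name, has taken for a name from the list of things; names that differ only in an ending like _2 or _b are one class to them, and where a whole thing is asked for, a point or a joint stands for the part that bears it (a point fixed in the world has none). Each returns a list of dicts, best first, with "conf" (0 to 1); they miss things now and then, are a little off and sometimes report something else, mostly with a low value. They report only what shows in the picture. A call takes as long as a camera call. They do not tell look-alikes from the thing itself.
- optics.masks_of(target, camera): "pixels" (480x640 bool, what is visible of it) and "extent" ([centre column, centre row, width, height] in pixels, round what is visible of it).
The state is a dict: "t": time; "qpos": joint angles; "qvel": joint speeds; "joint_torque": joint torques, N m; "ee_pos": TCP position; "orientation": TCP orientation; "ft_force": force on the tool from outside, world axes, zero at the start; "moment": the same for the moment, N m; "width": finger opening in mm; "grasp_force": force on a finger pad.
Only numpy, scipy, OpenCV 4.12 (cv2) and the standard library are available. Lean on these libraries where they do the work, as an engineer would, in place of code of your own. Each camera call takes 0.05 s, during which the arm holds its last target. There are 200 camera calls.

## Working session

There is one attempt and no reset: what is moved stays moved. The work goes in short steps, Python scripts to look and compute and a shell command to move; the robot and the scene stay as the last step left them, time stands still between calls to the robot, and variables do not carry over. Pictures are saved under pics/ and viewed, at most 10 in all, crops included, and the job is handed in when it is done.

```bash
mkdir -p pics; python3 - <<'E'
from workcell import ctrl, optics
import cv2,json
for n in("scene","side"):
    im=optics.get_image(n); cv2.imwrite(f"pics/{n}0.png",im[:,:,::-1])
    m=optics.camera_model(n); print(n,{k:(v if k!='view' else [[round(float(x),3) for x in r] for r in v]) for k,v in m.items()})
    for t in ["left_front","middle_front","right_front","jar","bottle","brush","unit","holder","dustpan","cleaner","tin"]:
        print(t,[(round(r["conf"],2),[int(x) for x in r["extent"]]) for r in optics.masks_of(t,n)])
o=ctrl.get_obs();print(o)
E
```

```text
scene {'fov_y': 46.58748556163327, 'cx': 311.51765485486806, 'cy': 227.61618976977306, 'view': [[0.616, 0.788, 0.002, -352.943], [-0.644, 0.501, 0.578, 322.25], [0.455, -0.357, 0.816, -1969.626], [0.0, 0.0, 0.0, 1.0]]}
left_front [(0.84, [330, 200, 47, 44])]
middle_front [(0.74, [356, 229, 31, 54]), (0.6, [297, 224, 51, 48])]
right_front [(0.87, [259, 254, 57, 63]), (0.61, [263, 259, 18, 19])]
jar [(0.58, [301, 235, 14, 20])]
bottle [(0.55, [261, 259, 14, 23])]
brush [(0.81, [334, 208, 21, 20]), (0.8, [321, 174, 23, 18]), (0.63, [288, 194, 26, 18])]
unit [(0.55, [328, 265, 196, 172])]
holder [(0.6, [406, 143, 39, 68])]
dustpan [(0.87, [157, 306, 104, 103]), (0.49, [332, 198, 45, 39])]
cleaner [(0.6, [354, 227, 28, 53])]
tin [(0.84, [319, 264, 26, 30])]
side {'fov_y': 44.37088971120434, 'cx': 317.96613046315076, 'cy': 241.51367211127632, 'view': [[0.733, -0.68, -0.005, -432.167], [0.454, 0.485, 0.747, -329.532], [-0.506, -0.55, 0.664, -1087.041], [0.0, 0.0, 0.0, 1.0]]}
left_front [(0.95, [270, 233, 78, 64])]
middle_front [(0.76, [310, 267, 80, 74]), (0.16, [312, 266, 24, 28])]
right_f
[... 428 characters left out ...]
]
{'t': 1.2, 'qpos': array([ 1.10300230e+00,  4.23091787e-01,  1.62989648e+00, -2.57141873e-05,
        1.08860647e+00, -1.90027252e-02]), 'qvel': array([-3.00239521e-04, -1.92581958e-04, -1.67961938e-04, -1.68733975e-03,
       -6.34685744e-05, -1.30386066e-03]), 'joint_torque': array([-1.50396630e-03, -5.44575155e+01, -2.74047500e+01,  6.43388042e-02,
        1.68416969e-02,  1.19929138e-05]), 'ee_pos': array([271.15077077, 563.10115588, 222.68157942]), 'orientation': array([ 6.99035355e-01,  3.06281214e+00, -1.18016740e-05]), 'ft_force': array([-0.1574788 , -0.14083349,  0.17731382]), 'moment': array([-0.01484853,  0.01744272, -0.00265716]), 'grasp_force': 0.0, 'width': 88.04845428855471}
```

```bash
python3 - <<'E'
import cv2
a=cv2.imread("pics/scene0.png")[110:370,100:447];b=cv2.imread("pics/side0.png")[110:480,150:550]
cv2.imwrite("pics/sceneC.png",cv2.resize(a,(800,600)));cv2.imwrite("pics/sideC.png",cv2.resize(b,None,fx=1.6,fy=1.6))
E
```

```text
(no output)
```

View pics/sceneC.png

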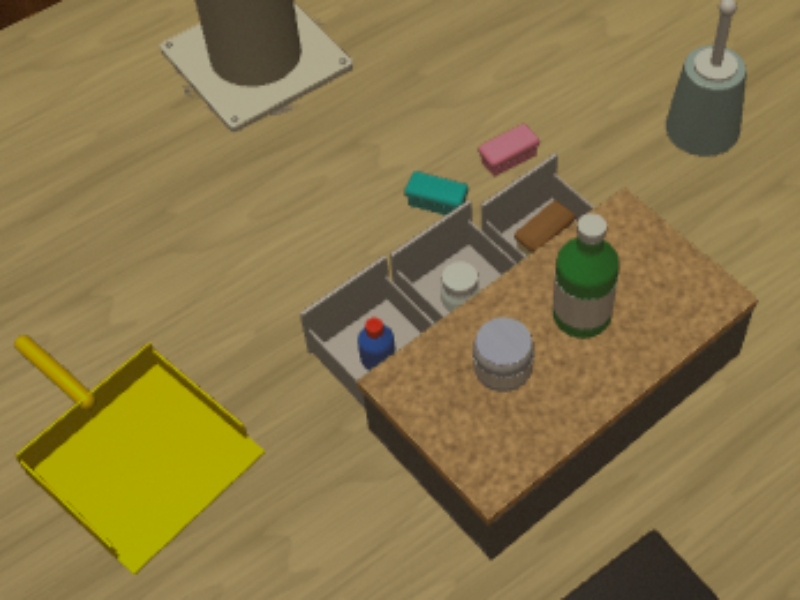

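View pics/sideC.png

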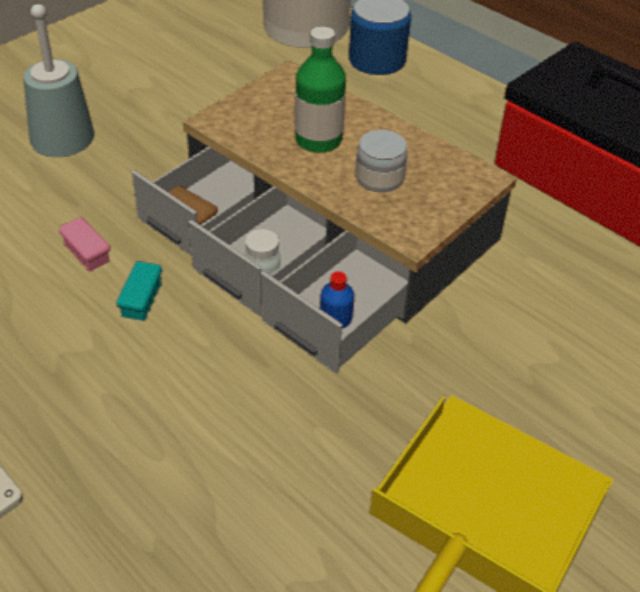

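Brush (wood) is in the left drawer, at about scene px (334,208). The jar is in the middle drawer at (301,235) and the bottle in the right drawer at (261,259). The pink (321,174) and teal (288,194) look-alikes lie on the table in front of the drawers and count as obstacles. So I shut the middle and right drawers only. Next I locate the unit.

```bash
cat > h.py <<'E'
import numpy as np
from workcell import ctrl, optics
def ray(n,u,v):
    m=optics.camera_model(n);f=240/np.tan(np.radians(m["fov_y"]/2));V=np.array(m["view"]);R=V[:3,:3]
    return -R.T@V[:3,3], R.T@np.array([(u-m["cx"])/f,-(v-m["cy"])/f,-1])
def at(n,u,v,z):
    c,d=ray(n,u,v);return (c+d*(z-c[2])/d[2])[:2]
E
python3 - <<'E'
from h import *
S=lambda x,y:(100+x/2.3055,110+y/2.3077); D=lambda x,y:(150+x/1.6,110+y/1.6)
np.set_printoptions(precision=1,suppress=True)
for nm,p,z in[("LF",(625,190),122),("LB",(755,303),122),("RB",(490,515),122),("RF",(362,382),122),("r.R",(303,318),100),("r.L",(387,263),100),("m.R",(392,248),100),("m.L",(470,205),100),("l.R",(482,207),100),("l.L",(556,157),100)]:
    print("scene",nm,at("scene",*S(*p),z))
for nm,p,z in[("LF",(185,127),122),("RF",(418,250),122),("RB",(514,183),122),("l.L",(134,174),100),("m.L",(192,223),100),("r.L",(264,273),100),("r.R",(341,330),100)]:
    print("side",nm,at("side",*D(*p),z))
for n,l in[("scene",[(321,174,),(288,194)]),("side",[(201,263),(238,291)])]:
    for p in l: print(n,p,at(n,*p,20))
for t in("left_front","middle_front","right_front"): print(t,optics.camera_model("side").keys())
E
python3 - <<'E'
import cv2
b=cv2.imread("pics/side0.png")[190:350,220:420]
cv2.imwrite("pics/side1.png",cv2.resize(b,None,fx=3.75,fy=3.75,interpolation=cv2.INTER_CUBIC))
E
```

```text
scene LF [603.7 202.2]
scene LB [833.5 209.9]
scene RB [ 854.6 -216.6]
scene RF [ 630.6 -231.1]
scene r.R [ 499.8 -230.5]
scene r.L [ 495.3 -100.9]
scene m.R [480.1 -82.2]
scene m.L [485.9  38.8]
scene l.R [498.2  49.2]
scene l.L [491.9 180.1]
side LF [596.1 191. ]
side RF [ 647.7 -220.6]
side RB [ 847.9 -224.5]
side l.L [488. 177.]
side m.L [482.4  37.9]
side r.L [489.4 -99.6]
side r.R [ 492.  -234.4]
scene (321, 174) [387.3 185.1]
scene (288, 194) [388.3  48.5]
side (201, 263) [387.5 182.5]
side (238, 291) [396.1  51.6]
left_front dict_keys(['fov_y', 'cx', 'cy', 'view'])
middle_front dict_keys(['fov_y', 'cx', 'cy', 'view'])
right_front dict_keys(['fov_y', 'cx', 'cy', 'view'])
```

View pics/side1.png

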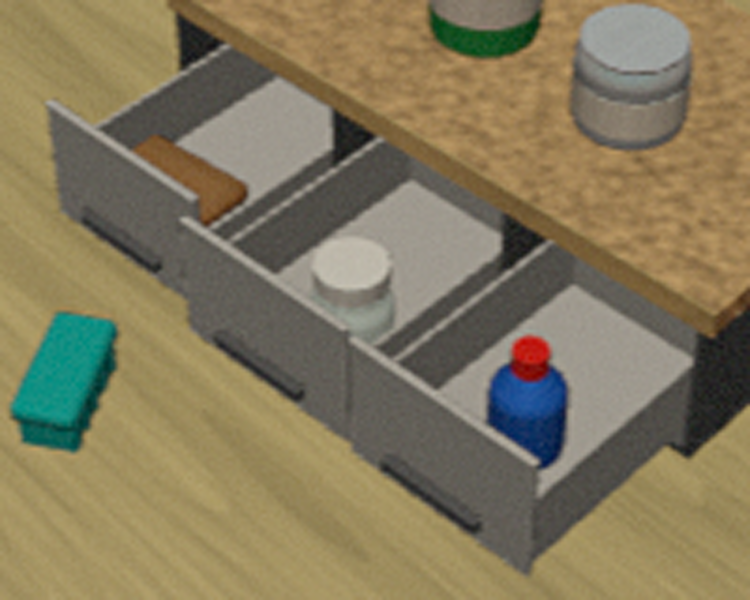

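The crop confirms it: brown brush in the left drawer, jar in the middle (350,270 in the crop), blue bottle in the right (530,400). The teal brush is in front of the left/middle gap. Next I fit the unit's yaw and position.

```bash
python3 - <<'E'
from h import *
import itertools
from scipy.optimize import least_squares
D=lambda x,y:(220+x/3.75,190+y/3.75); S=lambda x,y:(100+x/2.3055,110+y/2.3077); D0=lambda x,y:(150+x/1.6,110+y/1.6)
# unit coords: chip top corners x -112..120,y +-215,z122 ; fronts x=-120-o
P=[]
for c,p in(("LF",(625,190)),("LB",(755,303)),("RB",(490,515)),("RF",(362,382))): P.append(("scene",S(*p),c))
P+= [("side",D0(514,183),"RB"),("side",D0(185,127),"LF"),("side",D(713,320),"RF")]
for c,p in(("lL",(50,103)),("lR",(196,200)),("mL",(184,219)),("mR",(345,331)),("rL",(354,341)),("rR",(535,462))):P.append(("side",D(*p),c))
for c,p in(("rR",(303,318)),("rL",(387,263)),("mR",(392,248)),("mL",(470,205)),("lR",(482,207)),("lL",(556,157))):P.append(("scene",S(*p),c))
def pt(q,c):
    x,y,a,l,m,r=q
    if c[0].isupper(): u=np.array([-112 if c[1]=="F" else 120,215 if c[0]=="L" else -215]);z=122
    else: u=np.array([-120-dict(l=l,m=m,r=r)[c[0]],dict(l=140,m=0,r=-140)[c[0]]+(67 if c[1]=="L" else -67)]);z=100
    R=np.array([[np.cos(a),-np.sin(a)],[np.sin(a),np.cos(a)]]);return R@u+[x,y],z
def res(q):
    o=[]
    for n,p,c in P:
        g,z=pt(q,c);o+=list(at(n,*p,z)-g)
    return np.array(o)
s=least_squares(res,[730,0,0,120,120,120],loss="soft_l1",f_scale=4,x_scale=[10,10,.05,10,10,10])
print(s.x.round(3))
for (n,p,c),r in zip(P,s.fun.reshape(-1,2)):print(n,c,r.round(1))
print([(c,pt(s.x,c)[0].round()) for c in("lL","lR","mL","mR","rL","rR")])
E
```

```text
[ 7.24456e+02 -1.22190e+01  5.30000e-02  1.02658e+02  1.19004e+02
  1.17302e+02]
scene LF [2.6 5.7]
scene LB [0.6 1.1]
scene RB [-1.1  3.9]
scene RF [6.6 1.7]
side RB [-7.8 -4. ]
side LF [-5.1 -5.5]
side RF [ 1.7 -3.5]
side lL [-1.  -1.2]
side lR [0.4 1. ]
side mL [ 0.7 -0.2]
side mR [0.2 1.5]
side rL [-3.5 -1.6]
side rR [-1.5  3.1]
scene rR [1.3 1.1]
scene rL [ 4.  -3.2]
scene mR [-9.3  9.6]
scene mL [ 3.7 -3.2]
scene lR [-0.1  0.3]
scene lL [ 0.8 -2.6]
[('lL', array([491., 183.])), ('lR', array([498.,  49.])), ('mL', array([482.,  42.])), ('mR', array([489., -92.])), ('rL', array([491., -98.])), ('rR', array([ 498., -232.]))]
```

```bash
python3 -m jog '[[0,0,0,0,0,-0.96,0],[0,0,0,0,0,-0.96,0],[0,0,0,0,0,-0.96,0],[0,0,0,0,0,-0.96,0],[0,0,0,0,0,-0.96,0],[0,0,0,0,-0.84,0,0],[0,0,0,0,-0.84,0,0],[0,0,0,0,-0.84,0,0],[0,0,0,0,-0.84,0,0],[0,0,0,0,0,0,0]]'
cat >> h.py <<'E'
from scipy.spatial.transform import Rotation as Ro
np.set_printoptions(precision=2,suppress=True)
def to(*tg):
    o=ctrl.get_obs();R=Ro.from_rotvec(o["orientation"]).as_matrix()
    print("t",o["t"],"tcp",o["ee_pos"],"F",o["ft_force"],"w",o["width"],"\n",R)
    p=np.array(o["ee_pos"])
    for t in tg:
        d=R.T@(np.array(t)-p)/40;print(t,"units",d);p=np.array(t)
E
python3 - <<'E'
from h import *
print("holder",at("scene",406,170,20),"tin",at("scene",319,262,152),"cleaner",at("scene",354,240,182))
to((430,-10,200),(445,-27,75),(604,-18.6,75))
E
```

```text
t: 2.2
ee_pos: [269.3, 562.7, 222.0]
orientation: [-0.079, 2.789, 0.012]
ft_force: [-0.4, -0.3, 1.1]
width: 11.4
grasp_force: 0.0
holder [547.31 419.06] tin [714.03 -84.78] cleaner [731.78  20.52]
t 2.2 tcp [269.28 562.65 221.96] F [-0.37 -0.3   1.11] w 11.358730982500667 
 [[-0.94 -0.06  0.34]
 [-0.05  1.    0.02]
 [-0.34 -0.   -0.94]]
(430, -10, 200) units [ -2.81 -14.52   1.64]
(445, -27, 75) units [ 0.75 -0.44  3.05]
(604, -18.6, 75) units [-3.74 -0.02  1.37]
```

```bash
python3 -m jog '[[-0.19,-0.97,0.11,0,0,0,0],[-0.19,-0.97,0.11,0,0,0,0],[-0.19,-0.97,0.11,0,0,0,0],[-0.19,-0.97,0.11,0,0,0,0],[-0.19,-0.97,0.11,0,0,0,0],[-0.19,-0.97,0.11,0,0,0,0],[-0.19,-0.97,0.11,0,0,0,0],[-0.19,-0.97,0.11,0,0,0,0],[-0.19,-0.97,0.11,0,0,0,0],[-0.19,-0.97,0.11,0,0,0,0],[-0.19,-0.97,0.11,0,0,0,0],[-0.19,-0.97,0.11,0,0,0,0],[-0.19,-0.97,0.11,0,0,0,0],[-0.19,-0.97,0.11,0,0,0,0],[-0.19,-0.97,0.11,0,0,0,0],[0,0,0,0,0,0,0],[0,0,0,0,0,0,0]]'
python3 - <<'E'
from h import *
to((440,-27,200),(445,-27,75),(604,-18.6,75))
import cv2
im=optics.get_image("side");cv2.imwrite("pics/side2.png",im[:,:,::-1])
E
```

```text
t: 3.9
ee_pos: [432.5, -12.4, 200.3]
orientation: [-0.069, 2.789, 0.014]
ft_force: [-0.3, 0.1, -0.3]
width: 0.6
grasp_force: 0.0
t 3.9 tcp [432.46 -12.41 200.29] F [-0.28  0.13 -0.25] w 0.6344537225239324 
 [[-0.94 -0.05  0.34]
 [-0.05  1.    0.02]
 [-0.34  0.   -0.94]]
(440, -27, 200) units [-0.16 -0.37  0.07]
(445, -27, 75) units [ 0.96 -0.01  2.98]
(604, -18.6, 75) units [-3.74  0.01  1.37]
```

View pics/side2.png

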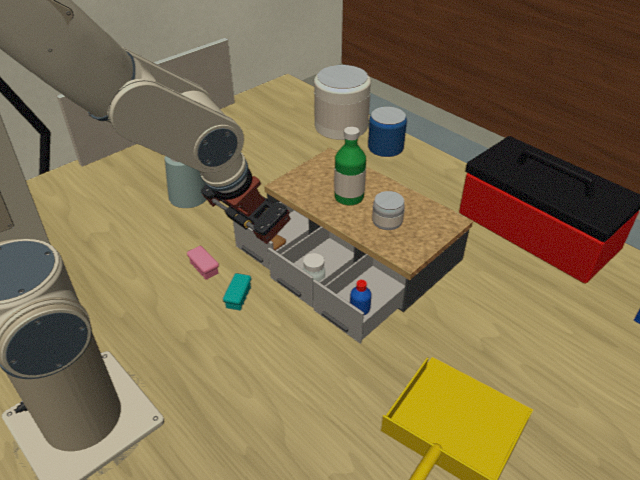

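```bash
python3 -m jog '[[0.28,-0.1,0.76,0,0,0,0],[0.28,-0.1,0.76,0,0,0,0],[0.28,-0.1,0.76,0,0,0,0],[0.28,-0.1,0.76,0,0,0,0],[0,0,0,0,0,0,0],[0,0,0,0,0,0,0],[-0.118,0,0.043,0,0,0,0],[-0.118,0,0.043,0,0,0,0],[-0.118,0,0.043,0,0,0,0],[-0.07,0,0.026,0,0,0,0],[-0.07,0,0.026,0,0,0,0],[-0.07,0,0.026,0,0,0,0],[-0.07,0,0.026,0,0,0,0],[-0.07,0,0.026,0,0,0,0],[-0.07,0,0.026,0,0,0,0]]'
python3 - <<'E'
from h import *
to((604,-18.6,75))
import cv2
im=optics.get_image("side");cv2.imwrite("pics/side3.png",cv2.resize(im[170:350,200:440,::-1],None,fx=3,fy=3))
E
```

```text
t: 5.45
ee_pos: [467.2, -22.3, 85.6]
orientation: [-0.078, 2.789, 0.025]
ft_force: [0.5, -0.0, 0.5]
width: 0.3
grasp_force: 0.0
t 5.45 tcp [467.22 -22.33  85.59] F [ 0.47 -0.04  0.48] w 0.30991515386090424 
 [[-0.94 -0.06  0.34]
 [-0.05  1.    0.03]
 [-0.34  0.01 -0.94]]
(604, -18.6, 75) units [-3.12 -0.1   1.43]
```

View pics/side3.png

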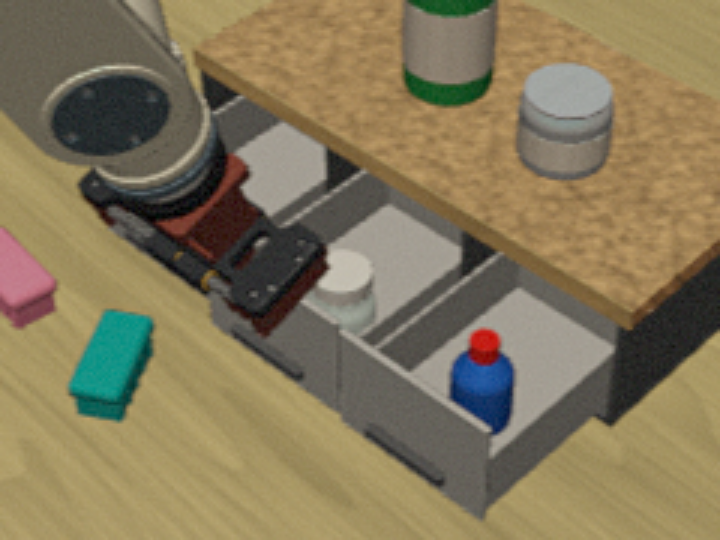

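```bash
python3 -m jog '[[0.08,0,0.14,0,0,0,0],[0.08,0,0.14,0,0,0,0],[-0.06,0,0.022,0,0,0,0],[-0.06,0,0.022,0,0,0,0],[-0.07,0,0.026,0,0,0,0],[-0.07,0,0.026,0,0,0,0],[-0.08,0,0.03,0,0,0,0],[-0.1,0,0.037,0,0,0,0],[-0.118,0,0.043,0,0,0,0],[-0.118,0,0.043,0,0,0,0],[-0.118,0,0.043,0,0,0,0],[-0.118,0,0.043,0,0,0,0],[-0.118,0,0.043,0,0,0,0],[-0.118,0,0.043,0,0,0,0],[-0.118,0,0.043,0,0,0,0],[-0.118,0,0.043,0,0,0,0],[-0.118,0,0.043,0,0,0,0],[-0.118,0,0.043,0,0,0,0],[-0.118,0,0.043,0,0,0,0]]'
python3 - <<'E'
from h import *
to((594.6,-19,74))
E
```

```text
t: 7.4
ee_pos: [539.2, -18.1, 73.0]
orientation: [-0.078, 2.789, 0.025]
ft_force: [-2.4, 1.5, 0.8]
width: 0.3
grasp_force: 1.0
t 7.4 tcp [539.18 -18.05  73.  ] F [-2.43  1.5   0.85] w 0.3060696929632061 
 [[-0.94 -0.06  0.34]
 [-0.05  1.    0.03]
 [-0.34  0.01 -0.94]]
(594.6, -19, 74) units [-1.31 -0.1   0.45]
```

```bash
python3 -m jog '[[-0.118,0,0.043,0,0,0,0],[-0.118,0,0.043,0,0,0,0],[-0.118,0,0.043,0,0,0,0],[-0.118,0,0.043,0,0,0,0],[-0.118,0,0.043,0,0,0,0],[-0.118,0,0.043,0,0,0,0],[-0.1,0,0.037,0,0,0,0],[-0.08,0,0.03,0,0,0,0],[-0.06,0,0.022,0,0,0,0],[-0.05,0,0.018,0,0,0,0]]'; python3 -m jog '[[-0.05,0,0.018,0,0,0,0],[-0.05,0,0.018,0,0,0,0]]'
```

```text
t: 8.4
ee_pos: [581.4, -15.7, 73.1]
orientation: [-0.078, 2.789, 0.024]
ft_force: [-1.9, 1.4, 0.6]
width: 0.5
grasp_force: 1.0
t: 8.6
ee_pos: [585.5, -15.5, 73.1]
orientation: [-0.078, 2.789, 0.024]
ft_force: [-2.7, 1.9, -0.8]
width: 0.3
grasp_force: 1.0
```

```bash
python3 -m jog '[[-0.04,0,0.015,0,0,0,0],[0,0,0,0,0,0,0]]'
```

```text
t: 8.8
ee_pos: [587.6, -15.4, 73.2]
orientation: [-0.078, 2.788, 0.024]
ft_force: [-0.0, 0.0, -0.6]
width: 0.5
grasp_force: 0.5
```

```bash
python3 -m jog '[[-0.04,0,0.015,0,0,0,0],[-0.04,0,0.015,0,0,0,0],[-0.04,0,0.015,0,0,0,0]]'; python3 -m jog '[[-0.03,0,0.011,0,0,0,0],[-0.03,0,0.011,0,0,0,0]]'
```

```text
t: 9.1
ee_pos: [592.5, -15.1, 73.1]
orientation: [-0.078, 2.789, 0.024]
ft_force: [-1.3, 1.5, 0.1]
width: 0.4
grasp_force: 1.0
t: 9.3
ee_pos: [595.0, -15.0, 73.1]
orientation: [-0.078, 2.789, 0.024]
ft_force: [-1.9, 0.5, 0.4]
width: 0.5
grasp_force: 0.9
```

```bash
python3 -m jog '[[-0.03,0,0.011,0,0,0,0],[-0.03,0,0.011,0,0,0,0]]'; python3 -m jog '[[-0.03,0,0.011,0,0,0,0],[-0.03,0,0.011,0,0,0,0]]'
```

```text
t: 9.5
ee_pos: [597.6, -14.8, 73.1]
orientation: [-0.078, 2.789, 0.024]
ft_force: [-2.0, 0.9, 0.4]
width: 0.5
grasp_force: 0.9
t: 9.7
ee_pos: [598.2, -14.6, 72.6]
orientation: [-0.078, 2.792, 0.025]
ft_force: [-13.5, -2.7, 9.7]
width: 0.4
grasp_force: 6.6
```

```bash
python3 -m jog '[[0.12,0,-0.043,0,0,0,0],[0.3,0,-0.108,0,0,0,0],[0.6,0,-0.218,0,0,0,0],[0.8,0,-0.29,0,0,0,0],[0.8,0,-0.29,0,0,0,0],[0.8,0,-0.29,0,0,0,0],[0.2,0,-0.07,0,0,0,0],[0,-0.9,0,0,0,0,0],[0,-0.9,0,0,0,0,0],[0,-0.9,0,0,0,0,0],[0,-0.9,0,0,0,0,0],[0,0,0,0,0,0,0],[0,0,0,0,0,0,0]]'
python3 - <<'E'
from h import *
to((480,-165,73),(605,-158,73))
import cv2
im=optics.get_image("side");cv2.imwrite("pics/side4.png",cv2.resize(im[170:350,200:440,::-1],None,fx=3,fy=3))
E
```

```text
t: 11.0
ee_pos: [461.9, -160.9, 85.8]
orientation: [-0.063, 2.819, -0.002]
ft_force: [0.1, 1.1, 0.5]
width: 0.2
grasp_force: 0.0
t 11.0 tcp [ 461.86 -160.92   85.82] F [0.11 1.07 0.46] w 0.2018114304536991 
 [[-0.95 -0.04  0.32]
 [-0.04  1.    0.01]
 [-0.32 -0.01 -0.95]]
(480, -165, 73) units [-0.32 -0.12  0.45]
(605, -158, 73) units [-2.97  0.04  0.99]
```

View pics/side4.png

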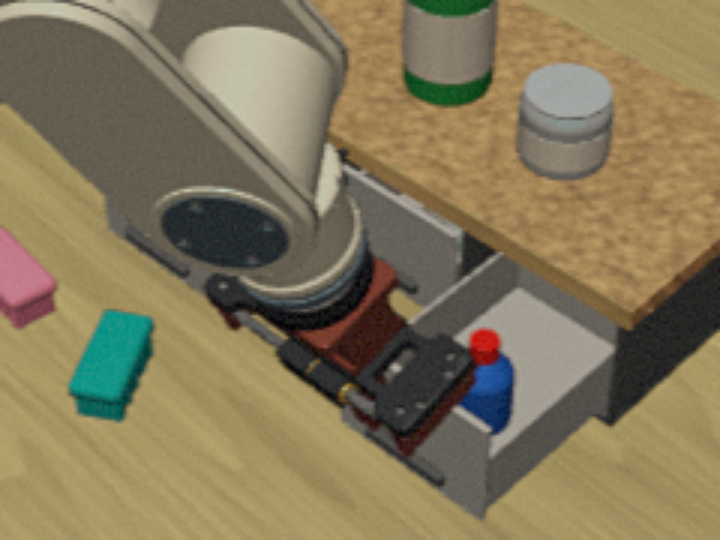

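```bash
python3 -m jog '[[-0.06,-0.03,0.13,0,0,0,0],[-0.06,-0.03,0.13,0,0,0,0],[-0.06,-0.03,0.13,0,0,0,0],[0,0,0,0,0,0,0],[-0.06,0,0.021,0,0,0,0],[-0.06,0,0.021,0,0,0,0],[-0.06,0,0.021,0,0,0,0],[-0.06,0,0.021,0,0,0,0],[-0.07,0,0.024,0,0,0,0],[-0.08,0,0.027,0,0,0,0],[-0.1,0,0.034,0,0,0,0],[-0.118,0,0.04,0,0,0,0],[-0.118,0,0.04,0,0,0,0],[-0.118,0,0.04,0,0,0,0],[-0.118,0,0.04,0,0,0,0],[-0.118,0,0.04,0,0,0,0],[-0.118,0,0.04,0,0,0,0],[-0.118,0,0.04,0,0,0,0]]'
python3 - <<'E'
from h import *
to((604,-158,73))
E
```

```text
t: 12.85
ee_pos: [531.0, -160.7, 73.7]
orientation: [-0.065, 2.822, -0.004]
ft_force: [-1.4, 2.1, 1.0]
width: 0.6
grasp_force: 1.0
t 12.85 tcp [ 530.97 -160.69   73.73] F [-1.4   2.06  0.98] w 0.5666727963669234 
 [[-0.95 -0.04  0.31]
 [-0.05  1.    0.  ]
 [-0.31 -0.01 -0.95]]
(604, -158, 73) units [-1.73 -0.01  0.59]
```

```bash
python3 -m jog '[[-0.118,0,0.04,0,0,0,0],[-0.118,0,0.04,0,0,0,0],[-0.118,0,0.04,0,0,0,0],[-0.118,0,0.04,0,0,0,0],[-0.118,0,0.04,0,0,0,0],[-0.118,0,0.04,0,0,0,0],[-0.118,0,0.04,0,0,0,0],[-0.118,0,0.04,0,0,0,0],[-0.118,0,0.04,0,0,0,0],[-0.1,0,0.034,0,0,0,0],[-0.08,0,0.027,0,0,0,0],[-0.06,0,0.02,0,0,0,0],[-0.05,0,0.017,0,0,0,0]]'; python3 -m jog '[[-0.04,0,0.014,0,0,0,0],[-0.04,0,0.014,0,0,0,0],[-0.04,0,0.014,0,0,0,0]]'
```

```text
t: 14.15
ee_pos: [587.7, -158.2, 73.2]
orientation: [-0.065, 2.822, -0.004]
ft_force: [-1.9, 0.5, 0.9]
width: 0.5
grasp_force: 1.0
t: 14.45
ee_pos: [592.7, -158.0, 73.2]
orientation: [-0.065, 2.822, -0.004]
ft_force: [-1.7, 2.0, 0.4]
width: 0.6
grasp_force: 1.0
```

Expected stop is near x = 605, so I creep from here.

```bash
python3 -m jog '[[-0.04,0,0.014,0,0,0,0],[-0.04,0,0.014,0,0,0,0],[-0.03,0,0.01,0,0,0,0]]'; python3 -m jog '[[-0.03,0,0.01,0,0,0,0],[-0.03,0,0.01,0,0,0,0],[-0.03,0,0.01,0,0,0,0]]'
```

```text
t: 14.75
ee_pos: [597.4, -157.8, 73.1]
orientation: [-0.065, 2.822, -0.004]
ft_force: [-2.2, 0.3, 0.9]
width: 0.7
grasp_force: 0.9
t: 15.05
ee_pos: [601.1, -157.6, 73.1]
orientation: [-0.065, 2.822, -0.004]
ft_force: [-1.9, 0.9, 1.7]
width: 0.8
grasp_force: 0.9
```

```bash
python3 -m jog '[[-0.03,0,0.01,0,0,0,0],[-0.02,0,0.007,0,0,0,0]]'
```

```text
t: 15.25
ee_pos: [603.2, -157.5, 73.0]
orientation: [-0.065, 2.822, -0.004]
ft_force: [-3.2, 1.7, 1.2]
width: 0.2
grasp_force: 0.9
```

```bash
python3 -m jog '[[-0.03,0,0.01,0,0,0,0],[-0.03,0,0.01,0,0,0,0]]'
```

```text
t: 15.45
ee_pos: [605.8, -157.3, 73.1]
orientation: [-0.065, 2.822, -0.004]
ft_force: [-3.0, 1.9, 0.6]
width: 0.2
grasp_force: 0.9
```

```bash
python3 -m jog '[[-0.03,0,0.01,0,0,0,0],[-0.03,0,0.01,0,0,0,0]]'
```

```text
t: 15.65
ee_pos: [606.7, -157.1, 72.8]
orientation: [-0.065, 2.825, -0.003]
ft_force: [-15.1, -2.4, 12.5]
width: 0.4
grasp_force: 7.4
```

```bash
python3 -m jog '[[0.12,0,-0.04,0,0,0,0],[0.3,0,-0.1,0,0,0,0],[0.6,0,-0.2,0,0,0,0],[0.8,0,-0.27,0,0,0,0],[0.8,0,-0.27,0,0,0,0],[0.4,-0.5,-0.7,0,0,0,0],[-0.2,-0.7,-0.7,0,0,0,0],[-0.2,-0.7,-0.7,0,0,0,0],[-0.2,-0.5,-0.7,0,0,0,0],[0,0,0,0,0,0,0],[0,0,0,0,0,0,0]]'
python3 - <<'E'
from h import *
import cv2
a=optics.get_image("side")[130:330,200:480,::-1];b=optics.get_image("scene")[130:330,220:420,::-1]
cv2.imwrite("pics/end.png",np.hstack([cv2.resize(a,(448,320)),cv2.resize(b,(320,320))]))
E
```

```text
t: 16.75
ee_pos: [474.2, -258.5, 183.8]
orientation: [-0.063, 2.821, -0.005]
ft_force: [0.4, 0.5, -0.6]
width: 0.7
grasp_force: 0.0
```

View pics/end.png

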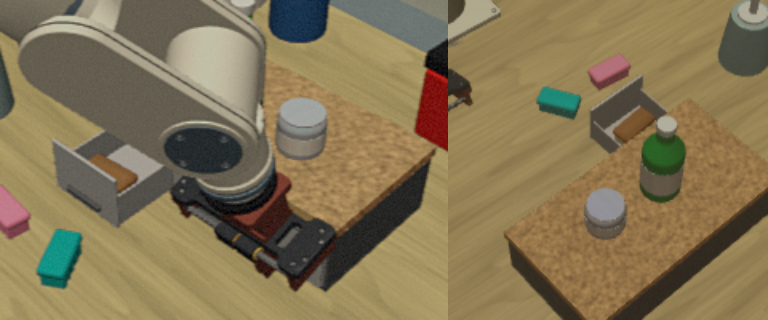

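The picture shows the middle and right drawers shut (their fronts are hidden under the chipboard edge in the scene view). The left drawer, with the wooden brush, is still open. The tin, cleaner and the pink and teal brushes are where they were, and the gripper is touching nothing.

```bash
python3 -c "
from workcell import ctrl; print(ctrl.close_job())"
```

```text
the job is handed in; nothing more can be done
None
```

The jar drawer (middle) and then the bottle drawer (right) were pushed gently to their hard stops, the brush drawer (left) was left open as it was, and the job is handed in; the jar and bottle were out of sight once shut, so I could not check that they are still standing.

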